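Draw a tuck cutter's sprung stop to the length clip and hold it for the cut

ROBOT

A 6-joint arm with a two-finger parallel gripper is mounted at the origin on the work surface. World frame = base frame: x ahead of the robot, y to its left, z up, the work surface at z = 0. Lengths are in m, angles in rad, forces in N, time in s.
With the tool pointing down it reaches from about 0.3 to 0.875 m from the base axis. Payload 6.4 kg.
Tool frame: the origin (TCP) lies on the mounting face of the last link; the fingertips stand 173 mm ahead of it and the grasp point (between the pads) lies 155 mm ahead of it (ctrl.grip_point_offset is the distance from the TCP to the grasp point, in m); z points along the fingers, y is the line along which they close (so a half turn about z gives the same grasp; the last joint's range is limited). The gripper opens to 85 mm and grips with 20 to 120 N. Pads are 22 mm wide; open, the fingers measure 114 mm over their backs; the gripper's body (76 mm by 85 mm) begins 54 mm behind the grasp point. The pads swing forward as they close: fully open they stand 13 mm farther back than shut.
Start: joints at [-1.361, 0.181, 1.607, -0, 1.354, -0.206], TCP at [0.232, -0.526, 0.405] pointing down, gripper open.
Joint ranges: [-2.99, 2.99], [-0.89, 2.07], [0.3, 2.58], [-1.14, 4.28], [0, 2.63], [-3.12, 3.12]. Speed limits (rad/s): [2.57, 2.57, 3.01, 3.14, 3.14, 3.14].

INTERFACE

Orientations are given as a unit quaternion [w, x, y, z].
In Python, from bench import status, imaging, ctrl, models gives the robot as it stands.
- The arm moves only by the tool send_rows, never from a script. Its argument "commands" is a list that holds one entry, the list of rows, each a list of 6 numbers: the shift along the tool's x, y, z normalised to -1 to 1, where 1 is 3 cm, then the turn, a rotation vector about the tool's x, y, z normalised to -1 to 1, where 1 is 0.1 rad. A call has 1 to 8 rows; each row shifts and turns the commanded pose from where the row before left it, along the tool's axes as they then stand; what a row does not reach is not made up. A row lasts 1/12 s, in which the tool goes at most 41.7 mm and 7.16 degrees, less where a joint would pass 70% of its speed; a pose out of reach is approached as far as the arm can. A call with a number of a shift or a turn outside -1 to 1 is refused whole. A call with a gripper value outside its range is refused whole. "jaw" is the opening, from 0 (shut) to 1 (fully open), set as the call begins (left out, the last holds). The fingers move at their own pace and stop on an object; the grip force is fixed at half the most. Time passes only in rows, so rows that do not move let the fingers close. It gives the time, the measured TCP pose, the force, the opening and the grip force at its end, in the units of the state.
- status.get_obs(): the state, without advancing time (a new reading comes with each control period).
- imaging.camera(name): name is "scene" or "top"; returns a dict with "image" (384x512x3 uint8, blue, green, red), "depth" (384x512 float32, m along the optical axis (not along the pixel's ray), 0 where there is no reading), "mtx" (3x3 intrinsics, pixels), "k1" (the pictures are not rectified: a ray, as slopes to the right and down, at radius r is drawn at 1 + k1 r^2 times it, then the intrinsics apply), "pose" (4x4, takes a point from camera to world coordinates). Camera axes: x right, y down, z forward; pixel columns grow to the right and rows downward; lengths in m; the calibration is good to about 2 mm. A picture is of the moment at which its call begins.
- ctrl.hand_in(): hands the job in; it is judged then, once.
Trained networks look in a picture, given as the dict that the camera call returned (one of the last four; its "shot" number tells which), for a name from the list of things; names that differ only in an ending like _2 or _b are one class to them, and where a whole thing is asked for, a point or a joint stands for the part that bears it (a point fixed in the world has none). Each returns a list of dicts, best first, with "confidence" (0 to 1); they miss things now and then, are a little off and sometimes report something else, mostly with a low value. They report only what shows in the picture. A call takes as long as a camera call. They do not tell look-alikes from the thing itself.
- models.recognise(picture, name): "centre" ([column, row] in pixels, amid what is visible of it).
- models.regions_of(picture, name): "region" (384x512 bool, what is visible of it) and "centre" ([column, row] in pixels, amid what is visible of it).
The state is a dict: "time_s": time; "q": joint angles; "dq": joint speeds; "joint_efforts": joint torques, N m; "eef_pos": TCP position; "eef_rot": TCP orientation; "wrist_force": force on the tool from outside, world axes, zero at the start; "torque": the same for the moment, N m; "opening": opening from 0.0 (shut) to 1.0 (fully open); "grasp_force": force on a finger pad.
Only numpy, scipy, OpenCV 4.12 (cv2) and the standard library are available. Lean on these libraries where they do the work, as an engineer would, in place of code of your own. Each camera call takes 0.05 s, during which the arm holds its last target. There are 200 camera calls.

TASK

Lift the pale cigar out of the tray and lay it in the tuck cutter's trough, not dropped, with its rounded head just ahead of the brass stop, and let go of it. Then take the sprung stop rod by its black handle and draw it out steadily, the stop pushing the cigar on under the raised knife, until the white pointer stands level with the red length clip, and finish holding it there against its spring for the roller to cut, with the cigar's head still against the stop (if you overrun the clip, the stop cannot bring the cigar back). Leave the dark cigars in the tray and the other things nearby as they lie.

Things in the scene. Friction and masses are not known exactly. Their poses are not given: they have to be found in the camera images.
- cigar_center (a point): the pale tan cigar to be cut, a stiff round stick 20 mm in diameter and 155 mm long, about 16 g, lying on its side on the tray's floor. This point is the centre of the cigar (10 mm above its underside); its y axis runs along the cigar and points to the rounded head.
- cigar_head (a point): the tip of the pale cigar's rounded head, 77.5 mm from its centre; the other end, the foot, is cut flat and shows the darker filler.
- tray: open wooden tray, fixed, 240 mm (its x) by 212 mm (its y) outside, walls 6 mm thick and 40 mm high, floor 6 mm thick; origin under its centre. Three cigars lie in it side by side, along its y within about 10 degrees, their axes 57 mm apart, heads towards its +y; which of the three places has the pale one varies.
- dark_cigar_a_center (a point): a dark brown cigar of the same size in the tray, to be left there; its centre.
- dark_cigar_b_center (a point): the other dark brown cigar in the tray, to be left there; its centre.
- cutter: tuck cutter, fixed: a wooden base 200 mm (x) by 360 mm (y), 18 mm thick, with two parallel lines along its y. At x = +45 mm an aluminium V trough; at x = -45 mm a brass tube with the sprung stop rod. Both centre lines lie 46 mm above the bench (28 mm above the base). The rod is pulled towards the cutter's -y. A hinged knife with a black handle stands raised at the -y end. Origin under the base's centre.
- trough_mid (a point): point on the axis that a cigar lying in the trough takes, above the middle of the 60 mm long opening left in the trough for the fingers, 87 mm towards -y (the knife) from the stop's face at rest. The V trough has a 54 mm part on the +y side of the opening and a 75 mm part on the -y side; its lips are about 26 mm apart and 1 mm below this point's height; under the opening the base lies 28 mm below the point. Axes as the cutter's.
- knife_line (a point): point on the same axis at the notched plate under the knife, 200 mm towards -y from the stop's face at rest; a cigar can slide through the notch.
- stop_face (a point): centre of the face of the brass stop, a 15 mm disc on the trough's axis, carried by an arm from the rod. It looks to the cutter's -y and pushes a cigar's head in front of it; it cannot pull the cigar back.
- pull_handle (a point): black spool handle on the end of the rod, point at the centre of its grip: a barrel 22 mm in diameter and 30 mm long along y, axis level, with a 31 mm flange at its -y end; axes as the cutter's. Gripped from above, the fingers closing along x; there is 60 mm free on each side, and the base lies 28 mm below its axis.
- stop_rod (a joint): travel of the stop rod out of its tube, in m: 0 at rest, 0.105 fully out; handle, stop and pointer move with it. The spring inside the tube pulls it back with about 4 N at rest and 0.75 N more for each 10 mm, and sends it home when it is let go.
- pointer (a point): white cross bar, 17 mm wide and 4 mm thick along the tube, on top of the tube, fixed to the rod's inner end and moving with it; its centre. At rest it is 54 to 88 mm on the +y side of the length clip.
- length_mark (a point): the length mark: a red clip astride the brass tube with an upright cheek on each side of the slot, 6 mm thick along the tube, set to the length of the day. The point lies between the cheeks, at the pointer's height; the pointer is at the mark when the two points coincide. Axes as the cutter's. The clip stays where it is.
- tape_center (a point): roll of clear tape standing on its side face, 104 mm across, 48 mm high; bystander; its centre.
- jar_center (a point): small amber paste jar with white lid, 60 mm across, 62 mm high; bystander; its centre.
- chaveta: half-moon steel rolling knife, about 118 mm long, lying on the round rolling board; bystander.
- ring_gauge: wooden ring gauge, a 190 by 45 by 12 mm bar with five holes; bystander.
There are look-alikes about, which are no part of the job. Of the things that look like the part that bears cigar_center, the larger one is meant.

How it is judged:
By the outcome, as a careful person would: the job done as asked, in the order asked, and still so for the second after the job is handed in, while the arm keeps its last pose, push and grip.
It also fails if it takes over 51 s, if anything falls off the work surface, if the arm or the gripper's body presses on something with over 40 N, if the wrist force passes 120 N, or if a joint passes its speed limit or range.

## Working session

There is one attempt and no reset: what is moved stays moved. The work goes in short steps, Python scripts to look and compute and a tool call to move; the robot and the scene stay as the last step left them, time stands still between calls to the robot, and variables do not carry over. Pictures are saved under pics/ and viewed, at most 10 in all, crops included, and the job is handed in when it is done.

Besides the shell and the picture viewer there is one more tool, called as name([rows], argument=value, ...), one row to a line, values as JSON. send_rows: Moves the arm, as the interface text tells. Its arguments: {"type":"object","properties":{"commands":{"type":"array"},"jaw":{"type":"number"}},"required":["commands"]}

```bash
mkdir -p pics; cat > h.py <<'E'
import numpy as np, cv2
from bench import status, imaging, ctrl, models
def ray(p,uv):
    K=p["mtx"];uv=np.atleast_2d(np.asarray(uv,float))
    d=np.stack([(uv[:,0]-K[0,2])/K[0,0],(uv[:,1]-K[1,2])/K[1,1]],1)
    u=d.copy()
    for _ in range(20): u=d/(1+p["k1"]*(u**2).sum(1,keepdims=True))
    return np.c_[u,np.ones(len(u))]
def at_z(p,uv,z):
    r=ray(p,uv)@p["pose"][:3,:3].T;o=p["pose"][:3,3]
    return o+r*((z-o[2])/r[:,2])[:,None]
def at_d(p,uv):
    uv=np.atleast_2d(uv);i=np.round(uv).astype(int)
    d=p["depth"][i[:,1],i[:,0]]
    return (ray(p,uv)*d[:,None])@p["pose"][:3,:3].T+p["pose"][:3,3]
def proj(p,X):
    X=np.atleast_2d(X);c=(X-p["pose"][:3,3])@p["pose"][:3,:3]
    u=c[:,:2]/c[:,2:];u=u*(1+p["k1"]*(u**2).sum(1,keepdims=True))
    return u@np.diag([p["mtx"][0,0],p["mtx"][1,1]])+p["mtx"][:2,2]
E
python3 - <<'E'
from h import *
np.set_printoptions(precision=4,suppress=True)
for c in ("top","scene"):
    p=imaging.camera(c); cv2.imwrite(f"pics/{c}1.png",cv2.resize(p["image"],(800,600)))
    print(c,p["pose"],p["mtx"],p["k1"])
    for n in ("cigar_center","dark_cigar_a_center","tray","cutter","stop_face","pull_handle","pointer","length_mark","tape_center","jar_center"):
        for r in models.regions_of(p,n)[:4]:
            print(n,round(r["confidence"],2),np.round(r["centre"]),r["region"].sum(),at_d(p,[r["centre"]])[0])
s=status.get_obs();print(s,ctrl.grip_point_offset)
E
```

```text
top [[-0.0277 -0.9958  0.0878  0.4152]
 [-0.9996  0.0285  0.0087 -0.0391]
 [-0.0111 -0.0875 -0.9961  1.1435]
 [ 0.      0.      0.      1.    ]] [[359.0367   0.     256.5975]
 [  0.     359.0367 189.9702]
 [  0.       0.       1.    ]] -0.009032307938530219
cigar_center 0.85 [344. 230.] 270 [ 0.3834 -0.2961  0.0251]
cigar_center 0.73 [368. 280.] 155 [ 0.2257 -0.3673  0.0011]
dark_cigar_a_center 0.85 [339. 192.] 302 [ 0.5001 -0.2856  0.0248]
tray 0.73 [342. 208.] 4558 [ 0.4485 -0.2954  0.0212]
tray 0.37 [203. 205.] 7414 [0.472  0.141  0.0212]
cutter 0.81 [204. 204.] 7490 [0.4753 0.1355 0.0221]
stop_face 0.68 [214. 187.] 244 [0.524  0.099  0.0508]
pull_handle 0.72 [213. 185.] 240 [0.5318 0.1041 0.0457]
pointer 0.75 [215. 186.] 226 [0.5291 0.0982 0.0491]
pointer 0.64 [345. 227.] 251 [ 0.392  -0.2989  0.0253]
length_mark 0.54 [216. 187.] 262 [0.5244 0.0937 0.0486]
tape_center 0.6 [165. 112.] 635 [0.781  0.2632 0.003 ]
jar_center 0.78 [222. 113.] 314 [0.7499 0.0704 0.0657]
scene [[-0.8287  0.4805 -0.287   0.8043]
 [ 0.5597  0.7135 -0.4215  0.4279]
 [ 0.0023 -0.5099 -0.8602  1.012 ]
 [ 0. 
[... 788 characters left out ...]
6 [276. 231.] 312 [0.4997 0.0869 0.0599]
pointer 0.54 [293. 254.] 9310 [0.4887 0.1529 0.0169]
tape_center 0.87 [227. 322.] 946 [0.7363 0.2073 0.0125]
jar_center 0.9 [192. 284.] 513 [0.7626 0.0898 0.0611]
{'time_s': 1.1, 'q': array([-1.3613,  0.1808,  1.607 , -0.    ,  1.3538, -0.2063]), 'dq': array([ 0.0017, -0.0006, -0.0001, -0.0011,  0.0005,  0.0003]), 'joint_efforts': array([ -0.0006, -44.4865, -35.1679,  -0.0002,   0.0008,   0.    ]), 'eef_pos': array([ 0.2323, -0.526 ,  0.4047]), 'eef_rot': array([ 0.    ,  0.9785,  0.2064, -0.    ]), 'wrist_force': array([ 0.0553, -0.1857,  0.4367]), 'torque': array([ 0.0151, -0.0076,  0.0412]), 'grasp_force': 0.0, 'opening': 1.0041495393609814} 0.1547
```

View pics/top1.png

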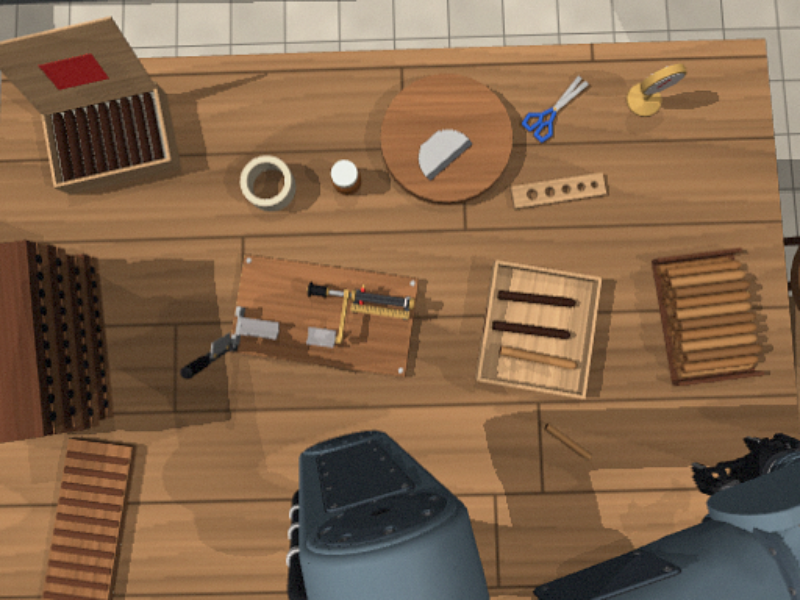

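View pics/scene1.png

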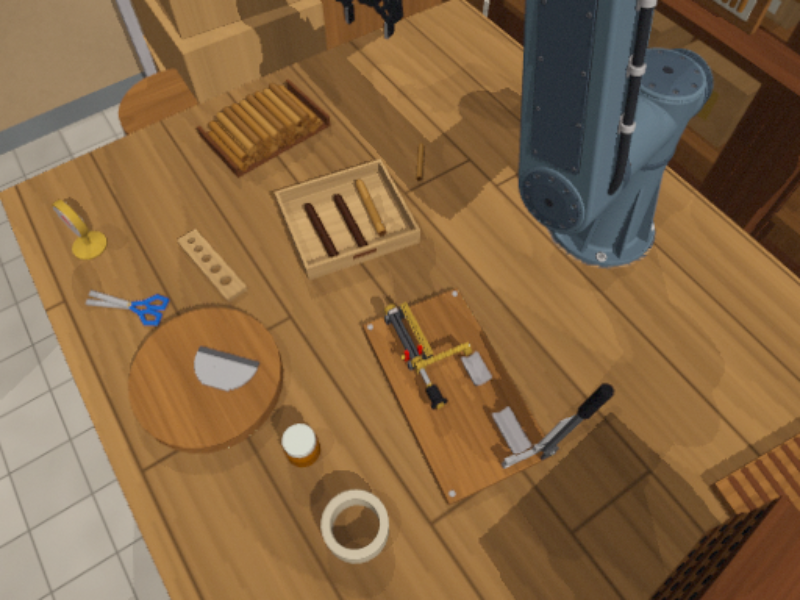

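The top view shows the pale cigar in the tray at about (540,358) of 800x600. The trough pieces are at (320,337) and (262,328), the handle at (317,290) and the knife to the left, so the cutter's −y points roughly to world +y. The stray thin stick at (567,440) is a look-alike. I'll zoom in for the details.

```bash
python3 - <<'E'
from h import *
t=imaging.camera("top");s=imaging.camera("scene")
np.savez("p.npz",**{f"{n}_{k}":p[k] for n,p in (("t",t),("s",s)) for k in ("image","depth","mtx","k1","pose")})
def crop(p,x,y,w,h): return cv2.resize(p["image"][y:y+h,x:x+w],(400,300),interpolation=cv2.INTER_CUBIC)
A=crop(t,304,165,84,90); 
m=np.vstack([np.hstack([crop(t,300,165,96,72+18)[:, :],crop(t,145,160,128,96)]),np.hstack([crop(s,170,100,104,78),crop(s,230,185,140,105)])])
cv2.imwrite("pics/m1.png",m)
E
```

```text
(no output)
```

View pics/m1.png

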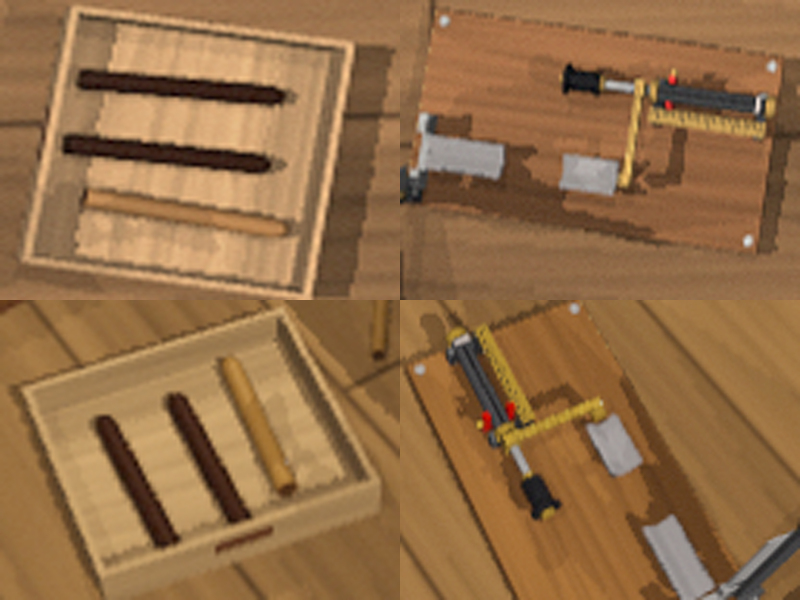

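The crops show the pale cigar's rounded head at the right in the top view (world −y), the same direction as the stop end of the trough, so no flip is needed. The red clip is at about (671,90), the white pointer at (762,103) and the stop at (627,178) in the montage. I'll take larger views of the cutter for precise clicks.

```bash
python3 - <<'E'
import numpy as np,cv2
d=np.load("p.npz")
cv2.imwrite("pics/ct.png",cv2.resize(d["t_image"][160:256,145:273],(768,576),interpolation=cv2.INTER_CUBIC))
cv2.imwrite("pics/cs.png",cv2.resize(d["s_image"][185:275,240:360],(800,600),interpolation=cv2.INTER_CUBIC))
E
```

```text
(no output)
```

View pics/ct.png

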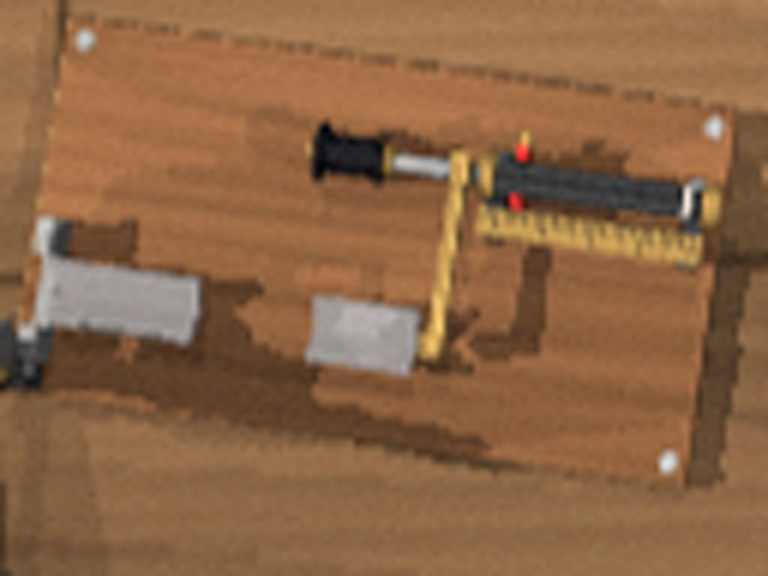

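View pics/cs.png

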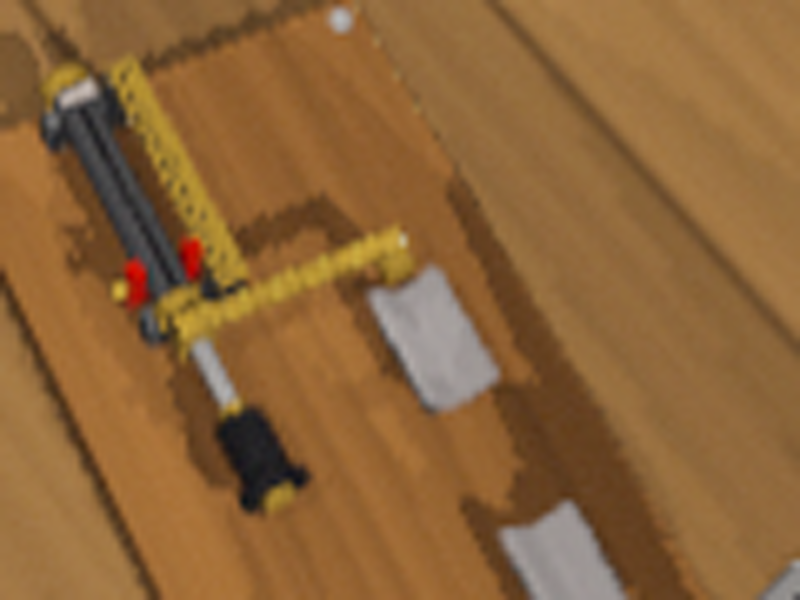

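```bash
cat > fit.py <<'E'
from h import *
from scipy.optimize import least_squares
np.set_printoptions(precision=4,suppress=True)
d=np.load("p.npz");P={n:{k:d[f"{n}_{k}"] for k in("image","depth","mtx","k1","pose")} for n in "ts"}
T=lambda a:(np.array(a,float)+.5)/6-.5+[145,160]
S=lambda a:(np.array(a,float)+.5)/(20/3)-.5+[240,185]
B=lambda x,y:(x,y,.018,0)
L=lambda x,y:(x,y,.045,1)
obs=[("t",T(a),m) for a,m in [((65,15),B(-.1,-.18)),((735,108),B(-.1,.18)),((686,485),B(.1,.18)),((314,296),L(.032,.03)),((419,312),L(.032,.084)),((412,374),L(.058,.084)),((306,359),L(.058,.03)),((200,280),L(.032,-.03)),((192,342),L(.058,-.03))]]
obs+=[("s",S(a),m) for a,m in [((353,8),B(.1,.18)),((368,292),L(.032,.084)),((437,266),L(.058,.084)),((499,374),L(.058,.03)),((440,411),L(.032,.03)),((500,537),L(.032,-.03)),((573,502),L(.058,-.03))]]
def W(v,x,y,z):
    c,s=np.cos(v[2]),np.sin(v[2]);return np.array([v[0]+c*x-s*y,v[1]+s*x+c*y,z])
def res(v): return np.concatenate([proj(P[c],W(v,m[0],m[1]+m[3]*v[3],m[2]))[0]-uv for c,uv,m in obs])
r=least_squares(res,[.47,.14,3.05,0],loss="soft_l1");v=r.x
def inv(w):
    c,s=np.cos(v[2]),np.sin(v[2]);a=w[:2]-v[:2];return np.array([c*a[0]+s*a[1],-s*a[0]+c*a[1],w[2]])
if __name__=="__main__":
    print("cutter",v,"\n",res(v).reshape(-1,2).round(1))
    print("mid",W(v,.045,v[3],.046),"stop",W(v,.045,v[3]+.087,.046))
    def tri(a,b):
        def f(X):return np.r_[proj(P["t"],X)[0]-T(a),proj(P["s"],X)[0]-S(b)]
        q=least_squares(f,[.5,.1,.05]);return q.x,inv(q.x),q.fun.round(1)
    print("handle",tri((350,152),(262,455)))
    print("pointer",tri((691,200),(77,94)))
    print("clip",tri((520.5,177),(164,271)))
    print("stopball",tri((432,350),(398,255)))
    for n in "ts":
        p=P[n];q=imaging.camera({"t":"top","s":"scene"}[n])
        for g in models.regions_of(q,"cigar_center"):
            w=at_z(q,[g["centre"]],.016)[0]
            if abs(w[1]+.296)>.04 or abs(w[0]-.39)>.04: continue
            vv,u=np.nonzero(g["region"]);w=at_z(q,np.c_[u,vv],.018)[:,:2]
            c=w.mean(0);_,sg,V=np.linalg.svd(w-c,full_matrices=False);a=V[0]*np.sign(-V[0,1])
            e=(w-c)@a;b=(w-c)@V[1];print(n,c,a,"ends",e.min(),e.max(),"w",b.min(),b.max(),"mid",c+a*(e.min()+e.max())/2)
E
python3 fit.py
```

```text
cutter [ 0.4841  0.1308  2.9735 -0.0509] 
 [[-0.5 -0. ]
 [-0.   0. ]
 [-0.7  0.5]
 [-0.6  1. ]
 [-0.7  0.8]
 [-0.8 -1.1]
 [-0.6 -1.1]
 [-0.9  0.9]
 [-0.9 -1. ]
 [-0.4 -2.5]
 [ 0.6 -0.5]
 [-1.4 -0.2]
 [-1.3 -0. ]
 [-1.  -1.9]
 [ 0.8 -1.5]
 [-1.5 -0.2]]
mid [0.4482 0.1885 0.046 ] stop [0.4337 0.1027 0.046 ]
handle (array([0.5299, 0.1369, 0.047 ]), array([-0.0441, -0.0138,  0.047 ]), array([-0.6,  0.8, -0.8, -0.1]))
pointer (array([ 0.5005, -0.0378,  0.0544]), array([-0.0444,  0.1634,  0.0544]), array([-0.4,  0.5, -0.6, -0.1]))
clip (array([0.5153, 0.049 , 0.0474]), array([-0.0445,  0.0754,  0.0474]), array([-0.4,  0.5, -0.5, -0.1]))
stopball (array([0.4289, 0.0961, 0.0433]), array([0.0486, 0.0434, 0.0433]), array([-0.3,  0.3, -0.4, -0. ]))
t [ 0.3876 -0.2944] [-0.2247 -0.9744] ends -0.07561178470766888 0.07965038631815033 w -0.011146388753298528 0.010723726919948431 mid [ 0.3872 -0.2963]
s [ 0.3878 -0.2895] [-0.2256 -0.9742] ends -0.07727627238893657 0.08209804745333263 w -0.01102732696534687 0.01022716258737486 mid [ 0.3873 -0.2919]
```

```bash
cat > plan.py <<'E'
import sys
from h import *
from scipy.spatial.transform import Rotation as R
def plan(pos,head,n,p0=None,h0=None):
    """rows to bring TCP to pos, tool down, tool-x heading (deg)"""
    s=status.get_obs();q=s["eef_rot"];r=R.from_quat([q[1],q[2],q[3],q[0]]) if h0 is None else R.from_euler("zx",[h0,180],degrees=True)
    x=np.array(s["eef_pos"] if p0 is None else p0,float)
    g=R.from_euler("zx",[head,180],degrees=True)
    rows=[]
    for k in range(n):
        m=n-k
        dr=(r.inv()*g).as_rotvec()/m
        dx=r.inv().apply((np.array(pos)-x)/m)
        row=np.round(np.r_[dx/.03,dr/.1],2)+0.; rows.append(row.tolist())
        x=x+r.apply(row[:3]*.03); r=r*R.from_rotvec(row[3:]*.1)
    for i in range(0,n,8): print(rows[i:i+8])
    print("end",x.round(4),"max",np.abs(rows).max(), "t",s["time_s"],"x",s["eef_pos"].round(4))
if __name__=="__main__":
    a=[float(v) for v in sys.argv[1:]]
    if len(a)<=5: plan(a[:3],a[3],int(a[4]))
    else: plan(a[:3],a[3],int(a[4]),a[5:8],a[8])
E
python3 plan.py 0.388 -0.290 0.27 77 14
```

```text
[[0.57, -0.36, 0.32, 0.0, 0.0, 1.26], [0.52, -0.43, 0.32, 0.0, 0.0, 1.26], [0.46, -0.49, 0.32, 0.0, 0.0, 1.26], [0.39, -0.55, 0.32, 0.0, 0.0, 1.26], [0.32, -0.59, 0.32, 0.0, 0.0, 1.26], [0.24, -0.63, 0.32, 0.0, 0.0, 1.26], [0.16, -0.65, 0.32, 0.0, 0.0, 1.25], [0.08, -0.67, 0.32, 0.0, 0.0, 1.26]]
[[-0.01, -0.67, 0.32, 0.0, 0.0, 1.25], [-0.09, -0.67, 0.32, 0.0, 0.0, 1.26], [-0.17, -0.65, 0.32, 0.0, 0.0, 1.25], [-0.25, -0.62, 0.32, 0.0, 0.0, 1.26], [-0.33, -0.59, 0.32, 0.0, 0.0, 1.25], [-0.41, -0.54, 0.33, 0.0, 0.0, 1.26]]
end [ 0.3879 -0.29    0.27  ] max 1.26 t 1.4 x [ 0.2323 -0.526   0.4047]
```

```bash
sed -i 's/"zx"/"ZX"/g' plan.py; python3 plan.py 0.388 -0.290 0.27 77 14
```

```text
[[0.57, -0.36, 0.32, 0.0, 0.0, -0.66], [0.59, -0.33, 0.32, 0.0, 0.0, -0.66], [0.61, -0.29, 0.32, 0.0, 0.0, -0.66], [0.63, -0.25, 0.32, 0.0, 0.0, -0.66], [0.64, -0.2, 0.32, 0.0, 0.0, -0.66], [0.65, -0.16, 0.32, 0.0, 0.0, -0.66], [0.66, -0.12, 0.32, 0.0, 0.0, -0.67], [0.67, -0.07, 0.32, 0.0, 0.0, -0.66]]
[[0.67, -0.03, 0.32, 0.0, 0.0, -0.67], [0.67, 0.02, 0.32, 0.0, 0.0, -0.66], [0.67, 0.06, 0.32, 0.0, 0.0, -0.67], [0.67, 0.1, 0.32, 0.0, 0.0, -0.66], [0.66, 0.15, 0.32, 0.0, 0.0, -0.67], [0.64, 0.19, 0.33, 0.0, 0.0, -0.66]]
end [ 0.3879 -0.29    0.27  ] max 0.67 t 1.4 x [ 0.2323 -0.526   0.4047]
```

send_rows([
  [[0.57,-0.36,0.32,0,0,-0.66],[0.59,-0.33,0.32,0,0,-0.66],[0.61,-0.29,0.32,0,0,-0.66],[0.63,-0.25,0.32,0,0,-0.66],[0.64,-0.2,0.32,0,0,-0.66],[0.65,-0.16,0.32,0,0,-0.66],[0.66,-0.12,0.32,0,0,-0.67],[0.67,-0.07,0.32,0,0,-0.66]],
], jaw=0.55)

```text
time_s: 2.07
eef_pos: [0.3218, -0.3903, 0.3276]
eef_rot: [0.0, 0.89, 0.456, -0.0]
wrist_force: [-0.2, -0.1, 0.5]
opening: 0.55
grasp_force: 0.0
```

send_rows([
  [[0.67,-0.03,0.32,0,0,-0.67],[0.67,0.02,0.32,0,0,-0.66],[0.67,0.06,0.32,0,0,-0.67],[0.67,0.1,0.32,0,0,-0.66],[0.66,0.15,0.32,0,0,-0.67],[0.64,0.19,0.33,0,0,-0.66],[0,0,0,0,0,0],[0,0,0,0,0,0]],
])

```text
time_s: 2.73
eef_pos: [0.3881, -0.2893, 0.2696]
eef_rot: [-0.001, 0.782, 0.623, -0.0]
wrist_force: [0.5, 0.0, -0.8]
opening: 0.549
grasp_force: 0.0
```

```bash
python3 - <<'E'
from h import *
t=imaging.camera("top");s=imaging.camera("scene")
g=[]
for p,(x,y,w,h) in ((t,(296,160,100,75)),(s,(165,95,100,75))):
    g.append(cv2.resize(p["image"][y:y+h,x:x+w],(400,300),interpolation=cv2.INTER_CUBIC))
cv2.imwrite("pics/g1.png",np.hstack(g))
E
python3 plan.py 0.388 -0.290 0.181 77 8
```

```text
[[0.0, 0.0, 0.37, 0.0, 0.0, 0.0], [0.0, 0.0, 0.37, 0.0, 0.0, 0.0], [0.0, 0.0, 0.37, 0.0, 0.0, 0.0], [0.01, 0.0, 0.38, 0.0, 0.0, 0.0], [0.0, 0.0, 0.37, 0.0, 0.0, 0.0], [0.01, 0.0, 0.38, 0.0, 0.0, 0.0], [0.0, 0.0, 0.37, 0.0, 0.01, -0.01], [0.01, 0.0, 0.38, 0.01, 0.0, 0.0]]
end [ 0.3882 -0.2899  0.1809] max 0.38 t 2.8333 x [ 0.3879 -0.2907  0.2706]
```

View pics/g1.png

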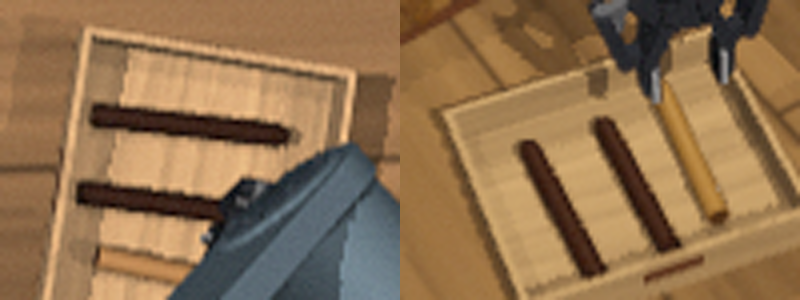

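The scene crop shows the open fingers at about (655,85) and (725,65), straddling the pale cigar's line. I'll descend.

send_rows([
  [[0,0,0.45,0,0,0],[0,0,0.45,0,0,0],[0,0,0.45,0,0,0],[0,0,0.45,0,0,0],[0,0,0.45,0,0,0],[0,0,0.4,0,0,0],[0,0,0.3,0,0,0],[0,0,0,0,0,0]],
])

```text
time_s: 3.5
eef_pos: [0.3871, -0.2904, 0.1804]
eef_rot: [-0.001, 0.783, 0.622, -0.0]
wrist_force: [-0.9, -0.2, -0.0]
opening: 0.551
grasp_force: 0.0
```

send_rows([
  [[0,0,0,0,0,0],[0,0,0,0,0,0],[0,0,0,0,0,0],[0,0,0,0,0,0],[0,0,0,0,0,0],[0,0,0,0,0,0],[0,0,0,0,0,0]],
], jaw=0)

```text
time_s: 4.08
eef_pos: [0.3882, -0.2906, 0.1826]
eef_rot: [0.001, 0.783, 0.623, -0.0]
wrist_force: [-1.1, -0.3, 6.4]
opening: 0.207
grasp_force: 59.3
```

send_rows([
  [[0,0,-0.2,0,0,0],[0,0,-0.4,0,0,0],[0,0,-0.6,0,0,0],[0,0,-0.7,0,0,0],[0,0,-0.7,0,0,0],[0,0,-0.7,0,0,0],[0,0,-0.5,0,0,0],[0,0,-0.2,0,0,0]],
])

```text
time_s: 4.75
eef_pos: [0.3884, -0.2904, 0.3043]
eef_rot: [0.002, 0.783, 0.623, 0.0]
wrist_force: [1.0, -0.3, -0.2]
opening: 0.205
grasp_force: 58.9
```

```bash
python3 plan.py 0.448 0.1885 0.29 80.4 24; python3 - <<'E'
from h import *
t=imaging.camera("top");s=imaging.camera("scene")
g=[]
for p,(x,y,w,h) in ((t,(296,160,112,84)),(s,(165,60,112,84))):
    g.append(cv2.resize(p["image"][y:y+h,x:x+w],(400,300),interpolation=cv2.INTER_CUBIC))
cv2.imwrite("pics/g2.png",np.hstack(g))
d=t["depth"];print(at_d(t,[[118,236],[125,232],[135,225]]))
E
```

```text
[[0.67, -0.07, 0.02, 0.0, 0.0, -0.02], [0.67, -0.07, 0.02, 0.0, 0.0, -0.02], [0.67, -0.07, 0.02, 0.0, 0.0, -0.03], [0.67, -0.06, 0.02, 0.0, 0.0, -0.02], [0.67, -0.06, 0.02, 0.0, 0.0, -0.03], [0.67, -0.06, 0.02, 0.0, 0.0, -0.02], [0.67, -0.06, 0.02, 0.0, 0.0, -0.03], [0.67, -0.06, 0.02, 0.0, 0.0, -0.02]]
[[0.67, -0.06, 0.02, 0.0, 0.0, -0.03], [0.67, -0.05, 0.02, 0.0, 0.0, -0.02], [0.67, -0.05, 0.02, 0.0, 0.0, -0.03], [0.67, -0.05, 0.02, 0.0, 0.0, -0.02], [0.67, -0.05, 0.02, 0.0, 0.0, -0.03], [0.67, -0.05, 0.02, 0.0, 0.0, -0.02], [0.67, -0.05, 0.02, 0.0, 0.0, -0.03], [0.67, -0.04, 0.01, 0.0, 0.0, -0.02]]
[[0.66, -0.04, 0.02, 0.0, 0.0, -0.03], [0.67, -0.04, 0.01, 0.0, 0.0, -0.02], [0.66, -0.04, 0.02, 0.01, 0.0, -0.03], [0.67, -0.04, 0.01, 0.0, 0.01, -0.02], [0.66, -0.04, 0.02, 0.01, 0.0, -0.03], [0.67, -0.03, 0.01, 0.0, 0.01, -0.02], [0.66, -0.03, 0.02, 0.01, 0.0, -0.03], [0.67, -0.04, 0.02, 0.0, 0.01, -0.02]]
end [0.4479 0.1886 0.2899] max 0.67 t 4.75 x [ 0.3884 -0.2904  0.3043]
[[0.38874212 0.32024533 0.23953788]
 [0.39783435 0.31139149 0.2162159 ]
 [0.41511964 0.30775744 0.1525468 ]]
```

View pics/g2.png

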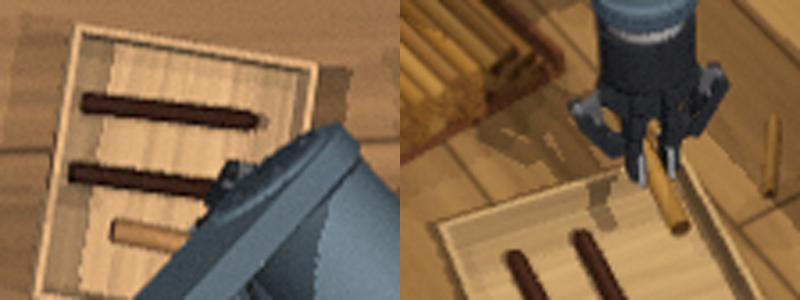

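The cigar is held and hangs level in the gripper, with its foot at (680,228) in the right crop, and the dark ones are untouched. Carrying it over to the trough.

send_rows([
  [[0.67,-0.07,0.02,0,0,-0.02],[0.67,-0.07,0.02,0,0,-0.02],[0.67,-0.07,0.02,0,0,-0.03],[0.67,-0.06,0.02,0,0,-0.02],[0.67,-0.06,0.02,0,0,-0.03],[0.67,-0.06,0.02,0,0,-0.02],[0.67,-0.06,0.02,0,0,-0.03],[0.67,-0.06,0.02,0,0,-0.02]],
])

```text
time_s: 5.52
eef_pos: [0.4073, -0.1284, 0.2952]
eef_rot: [-0.001, 0.777, 0.63, -0.0]
wrist_force: [-0.2, 0.1, 0.1]
opening: 0.208
grasp_force: 58.9
```

send_rows([
  [[0.67,-0.06,0.02,0,0,-0.03],[0.67,-0.05,0.02,0,0,-0.02],[0.67,-0.05,0.02,0,0,-0.03],[0.67,-0.05,0.02,0,0,-0.02],[0.67,-0.05,0.02,0,0,-0.03],[0.67,-0.05,0.02,0,0,-0.02],[0.67,-0.05,0.02,0,0,-0.03],[0.67,-0.04,0.01,0,0,-0.02]],
])

```text
time_s: 6.18
eef_pos: [0.4272, 0.0315, 0.2907]
eef_rot: [-0.001, 0.77, 0.638, -0.001]
wrist_force: [-0.0, -0.7, 0.7]
opening: 0.205
grasp_force: 58.9
```

send_rows([
  [[0.66,-0.04,0.02,0,0,-0.03],[0.67,-0.04,0.01,0,0,-0.02],[0.66,-0.04,0.02,0,0,-0.03],[0.67,-0.04,0.01,0,0,-0.02],[0.66,-0.04,0.02,0,0,-0.03],[0.67,-0.03,0.01,0,0,-0.02],[0.66,-0.03,0.02,0,0,-0.03],[0.67,-0.04,0.02,0,0,-0.02]],
])

```text
time_s: 6.85
eef_pos: [0.4468, 0.1899, 0.2867]
eef_rot: [-0.001, 0.764, 0.645, -0.001]
wrist_force: [0.1, -0.5, 0.7]
opening: 0.21
grasp_force: 58.9
```

send_rows([
  [[0,0,0.2,0,0,0],[0,0,0.4,0,0,0],[0,0,0.4,0,0,0],[0,0,0.3,0,0,0],[0,0,0,0,0,0],[0,0,0,0,0,0]],
])

```text
time_s: 7.35
eef_pos: [0.4469, 0.1885, 0.2482]
eef_rot: [-0.001, 0.764, 0.645, -0.001]
wrist_force: [-0.9, -0.8, 0.5]
opening: 0.207
grasp_force: 58.9
```

```bash
python3 plan.py 0.448 0.1885 0.211 80.4 8; python3 - <<'E'
from h import *
from fit import v,W
t=imaging.camera("top");s=imaging.camera("scene")
np.savez("p2.npz",**{f"{n}_{k}":p[k] for n,p in (("t",t),("s",s)) for k in ("image","depth","mtx","k1","pose")})
g=[]
for p,(x,y,w,h) in ((t,(145,160,128,96)),(s,(240,185,128,96))):
    g.append(cv2.resize(p["image"][y:y+h,x:x+w],(640,480),interpolation=cv2.INTER_CUBIC)[:,:400])
cv2.imwrite("pics/g3.png",np.hstack(g))
E
```

```text
[[0.0, 0.0, 0.15, 0.0, 0.0, 0.0], [0.0, 0.01, 0.16, 0.0, 0.0, 0.0], [0.0, 0.0, 0.15, 0.0, 0.0, 0.0], [0.0, 0.01, 0.16, -0.01, 0.0, 0.0], [0.0, 0.0, 0.15, 0.0, 0.0, 0.0], [0.0, 0.01, 0.16, -0.01, 0.0, 0.0], [0.0, 0.0, 0.15, 0.0, 0.0, 0.0], [0.01, 0.01, 0.16, -0.01, 0.01, -0.01]]
end [0.4481 0.1886 0.211 ] max 0.16 t 7.35 x [0.4469 0.1885 0.2482]
```

View pics/g3.png

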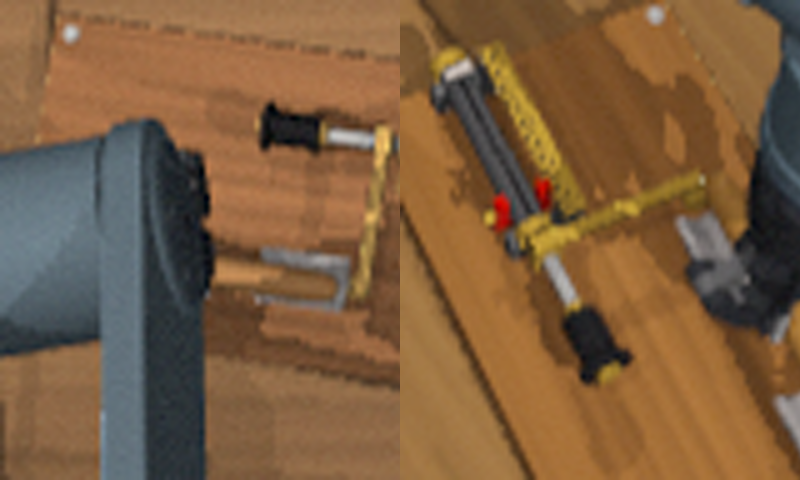

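The top crop shows the head tip at about (338,286) and the cigar axis at about (225,273). The trough's far part is just below it, at (265–350, 255–305). I'll convert these to cutter coordinates.

```bash
python3 - <<'E'
from h import *
from fit import v,W,inv,P
np.set_printoptions(precision=4,suppress=True)
f=lambda a:(np.array(a,float)+.5)/5-.5+[145,160]
for z in (.080,.085):
    for a in ((338,286),(225,273)):
        print(z,a,inv(at_z(P["t"],[f(a)],z)[0]))
print("stop y",v[3]+.087)
E
```

```text
0.08 (338, 286) [0.0458 0.0353 0.08  ]
0.08 (225, 273) [ 0.0476 -0.0323  0.08  ]
0.085 (338, 286) [0.0458 0.0359 0.085 ]
0.085 (225, 273) [ 0.0475 -0.0313  0.085 ]
stop y 0.036086519972999005
```

send_rows([
  [[0.06,0.02,0.2,0,0,0],[0.05,0.02,0.25,0,0,0],[0.02,0,0.25,0,0,0],[0,0,0.2,0,0,0],[0,0,0.15,0,0,0],[0,0,0.1,0,0,0],[0,0,0,0,0,0],[0,0,0,0,0,0]],
])

```text
time_s: 8.12
eef_pos: [0.4493, 0.1926, 0.2146]
eef_rot: [-0.0, 0.764, 0.645, -0.0]
wrist_force: [0.2, 0.4, 1.0]
opening: 0.204
grasp_force: 59.0
```

```bash
python3 - <<'E'
from h import *
o=[status.get_obs()]
for _ in range(4): imaging.camera("top");o.append(status.get_obs())
print(np.mean([s["eef_pos"] for s in o],0),np.mean([s["wrist_force"] for s in o],0),np.mean([s["torque"] for s in o],0))
E
```

```text
[0.44933953 0.19261165 0.21491287] [-0.18871612  0.10563638  0.086047  ] [-0.01558335 -0.00406457  0.0030506 ]
```

send_rows([
  [[0,0,0.04,0,0,0],[0,0,0.03,0,0,0],[0,0,0,0,0,0],[0,0,0,0,0,0]],
])

```text
time_s: 8.65
eef_pos: [0.4494, 0.1926, 0.2128]
eef_rot: [0.0, 0.764, 0.645, 0.0]
wrist_force: [0.6, -0.0, 0.2]
opening: 0.208
grasp_force: 59.0
```

send_rows([
  [[0,0,0.03,0,0,0],[0,0,0.02,0,0,0],[0,0,0,0,0,0],[0,0,0,0,0,0]],
])

```text
time_s: 8.98
eef_pos: [0.4497, 0.1927, 0.2125]
eef_rot: [0.0, 0.764, 0.645, 0.0]
wrist_force: [-4.2, -1.1, 14.6]
opening: 0.208
grasp_force: 60.3
```

Seated in the V at the expected height. I'll release and rise.

send_rows([
  [[0,0,-0.02,0,0,0],[0,0,0,0,0,0],[0,0,0,0,0,0],[0,0,0,0,0,0],[0,0,0,0,0,0],[0,0,0,0,0,0]],
], jaw=0.55)

```text
time_s: 9.48
eef_pos: [0.4492, 0.1926, 0.2116]
eef_rot: [-0.0, 0.764, 0.645, -0.0]
wrist_force: [-0.6, 1.4, 0.4]
opening: 0.548
grasp_force: 0.0
```

send_rows([
  [[0,0,-0.2,0,0,0],[0,0,-0.4,0,0,0],[0,0,-0.5,0,0,0],[0,0,-0.6,0,0,0],[0,0,-0.6,0,0,0],[0,0,-0.5,0,0,0],[0,0,-0.2,0,0,0],[0,0,0,0,0,0]],
])

```text
time_s: 10.15
eef_pos: [0.4499, 0.1927, 0.3036]
eef_rot: [0.001, 0.764, 0.645, 0.002]
wrist_force: [0.3, -0.4, 0.5]
opening: 0.553
grasp_force: 0.0
```

```bash
python3 plan.py 0.53 0.137 0.28 80.4 8
```

```text
[[-0.17, 0.37, 0.1, 0.0, 0.0, 0.0], [-0.17, 0.37, 0.1, 0.0, 0.0, 0.0], [-0.17, 0.37, 0.1, 0.01, 0.0, 0.0], [-0.18, 0.37, 0.1, 0.0, 0.0, 0.0], [-0.17, 0.37, 0.1, 0.01, 0.0, 0.0], [-0.18, 0.36, 0.1, 0.0, 0.0, 0.0], [-0.17, 0.37, 0.1, 0.01, -0.01, 0.0], [-0.18, 0.36, 0.09, 0.0, 0.0, 0.0]]
end [0.5299 0.1369 0.2801] max 0.37 t 10.15 x [0.4499 0.1927 0.3036]
```

send_rows([
  [[-0.18,0.37,0.1,0,0,0],[-0.18,0.37,0.1,0,0,0],[-0.18,0.37,0.1,0,0,0],[-0.18,0.37,0.1,0,0,0],[-0.18,0.37,0.1,0,0,0],[-0.18,0.36,0.1,0,0,0],[-0.18,0.37,0.1,0,0,0],[-0.19,0.36,0.1,0,0,0]],
], jaw=0.7)

```text
time_s: 10.82
eef_pos: [0.5301, 0.134, 0.2772]
eef_rot: [-0.0, 0.764, 0.645, -0.0]
wrist_force: [-0.2, 0.5, 0.4]
opening: 0.696
grasp_force: 0.0
```

```bash
python3 - <<'E'
from h import *
t=imaging.camera("top");s=imaging.camera("scene")
g=[]
for p,(x,y,w,h) in ((t,(145,160,128,96)),(s,(250,185,128,96))):
    g.append(cv2.resize(p["image"][y:y+h,x:x+w],(640,480),interpolation=cv2.INTER_CUBIC))
cv2.imwrite("pics/g4.png",np.hstack([g[0][:,:400],g[1][:,:400]]))
E
python3 plan.py 0.5295 0.1345 0.202 80.4 8
```

```text
[[0.0, 0.0, 0.31, 0.0, 0.0, 0.0], [0.0, 0.0, 0.31, 0.0, 0.0, 0.0], [0.0, -0.01, 0.31, 0.0, 0.0, 0.0], [0.01, 0.0, 0.32, 0.0, 0.0, 0.0], [0.0, -0.01, 0.31, 0.0, 0.0, -0.01], [0.01, 0.0, 0.32, 0.0, 0.0, 0.0], [0.0, -0.01, 0.31, 0.0, 0.0, -0.01], [0.01, 0.0, 0.32, 0.0, 0.0, 0.0]]
end [0.5297 0.1346 0.202 ] max 0.32 t 10.9167 x [0.5304 0.1336 0.2773]
```

View pics/g4.png

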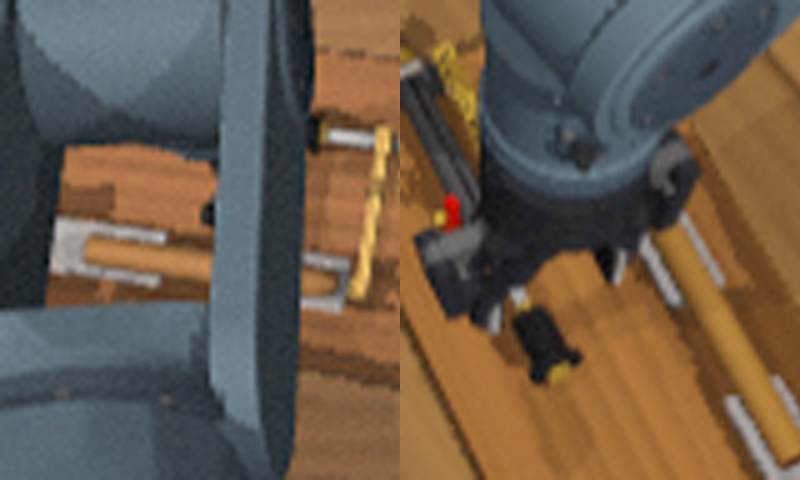

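The cigar lies in the trough with its head at about (340,283), just short of the stop arm at (355,290). The fingers straddle the handle's line in the scene view. Descending on the handle.

send_rows([
  [[0,0,0.2,0,0,0],[0,0,0.4,0,0,0],[0,-0.01,0.45,0,0,0],[0.01,-0.01,0.45,0,0,0],[0.01,0,0.4,0,0,0],[0.01,0,0.35,0,0,0],[0,0,0.25,0,0,0],[0,0,0,0,0,0]],
])

```text
time_s: 11.58
eef_pos: [0.5275, 0.1361, 0.2007]
eef_rot: [-0.001, 0.764, 0.645, -0.001]
wrist_force: [-0.7, 0.4, -0.3]
opening: 0.701
grasp_force: 0.0
```

send_rows([
  [[0,0,0,0,0,0],[0,0,0,0,0,0],[0,0,0,0,0,0],[0,0,0,0,0,0],[0,0,0,0,0,0],[0,0,0,0,0,0],[0,0,0,0,0,0],[0,0,0,0,0,0]],
], jaw=0)

```text
time_s: 12.25
eef_pos: [0.5303, 0.1357, 0.2042]
eef_rot: [0.002, 0.764, 0.645, 0.002]
wrist_force: [6.3, -1.5, -4.3]
opening: 0.235
grasp_force: 58.7
```

```bash
python3 - <<'E'
from h import *
from fit import v
s=status.get_obs();p=np.array(s["eef_pos"])
print(p,s["wrist_force"],s["grasp_force"],s["opening"])
E
python3 - <<'E'
import numpy as np
E
python3 plan.py 0.5417 0.2035 0.202 80.4 24
```

```text
[0.5303 0.1357 0.2042] [ 6.2974 -1.4518 -4.2608] 58.701186776161194 0.23496420378160368
[[0.1, 0.0, 0.0, 0.0, 0.0, 0.0], [0.1, 0.0, 0.0, 0.0, 0.0, 0.0], [0.1, 0.0, 0.0, 0.0, 0.0, 0.0], [0.09, 0.0, 0.0, 0.0, 0.0, 0.0], [0.1, 0.0, 0.0, 0.0, 0.0, 0.0], [0.09, 0.0, 0.0, 0.0, 0.0, 0.0], [0.1, 0.0, 0.0, 0.0, 0.0, 0.0], [0.09, 0.0, 0.0, 0.0, 0.0, 0.0]]
[[0.1, 0.0, 0.0, 0.0, 0.0, 0.0], [0.09, 0.0, 0.01, 0.0, 0.0, 0.0], [0.1, 0.0, 0.0, 0.0, 0.0, 0.0], [0.09, 0.0, 0.01, 0.0, 0.0, 0.0], [0.1, 0.0, 0.0, 0.01, 0.0, 0.0], [0.09, 0.0, 0.01, 0.0, 0.0, 0.0], [0.1, 0.0, 0.0, 0.01, 0.0, 0.0], [0.09, 0.0, 0.01, 0.0, 0.0, 0.0]]
[[0.1, 0.0, 0.0, 0.01, 0.0, 0.0], [0.09, 0.0, 0.01, 0.0, 0.0, 0.0], [0.1, 0.0, 0.0, 0.01, 0.0, 0.0], [0.09, 0.0, 0.01, 0.0, 0.0, 0.0], [0.1, 0.0, 0.0, 0.01, 0.0, 0.0], [0.09, 0.0, 0.01, 0.0, 0.0, 0.0], [0.1, 0.0, 0.0, 0.01, 0.0, 0.0], [0.09, 0.0, 0.01, 0.0, -0.01, -0.01]]
end [0.5418 0.2034 0.2019] max 0.1 t 12.25 x [0.5303 0.1357 0.2042]
```

send_rows([
  [[0.03,0.02,0,0,0,0],[0.06,0.02,0,0,0,0],[0.08,0.01,0,0,0,0],[0.08,0,0,0,0,0],[0.08,0,0,0,0,0],[0.08,0,0,0,0,0],[0.08,0,0,0,0,0],[0.08,0,0,0,0,0]],
])

```text
time_s: 12.92
eef_pos: [0.5337, 0.1521, 0.2042]
eef_rot: [0.001, 0.764, 0.645, 0.001]
wrist_force: [-1.2, -5.5, 5.9]
opening: 0.237
grasp_force: 59.6
```

send_rows([
  [[0.08,0,0,0,0,0],[0.08,0,0,0,0,0],[0.08,0,0,0,0,0],[0.08,0,0,0,0,0],[0.08,0,0,0,0,0],[0.08,0,0,0,0,0],[0.08,0,0,0,0,0],[0.08,0,0,0,0,0]],
])

```text
time_s: 13.58
eef_pos: [0.5369, 0.1708, 0.2042]
eef_rot: [0.001, 0.764, 0.645, 0.0]
wrist_force: [-0.0, -7.4, 5.6]
opening: 0.236
grasp_force: 59.6
```

send_rows([
  [[0.08,0,0,0,0,0],[0.08,0,0,0,0,0],[0.08,0,0,0,0,0],[0.08,0,0,0,0,0],[0.08,0,0,0,0,0],[0.08,0,0,0,0,0],[0.08,0,0,0,0,0],[0.08,0,0,0,0,0]],
])

```text
time_s: 14.25
eef_pos: [0.5401, 0.1895, 0.2042]
eef_rot: [0.001, 0.764, 0.645, 0.0]
wrist_force: [-0.5, -9.5, 6.2]
opening: 0.236
grasp_force: 59.7
```

send_rows([
  [[0.08,0,0,0,0,0],[0.08,0,0,0,0,0],[0.08,0,0,0,0,0],[0.07,0,0,0,0,0],[0.06,0,0,0,0,0],[0.04,0,0,0,0,0],[0.02,0,0,0,0,0],[0,0,0,0,0,0]],
])

```text
time_s: 14.92
eef_pos: [0.5422, 0.2021, 0.2042]
eef_rot: [0.001, 0.764, 0.645, -0.0]
wrist_force: [-1.1, -8.7, 5.5]
opening: 0.235
grasp_force: 59.7
```

```bash
python3 - <<'E'
from h import *
t=imaging.camera("top");s=imaging.camera("scene")
np.savez("p3.npz",**{f"{n}_{k}":p[k] for n,p in (("t",t),("s",s)) for k in ("image","depth","mtx","k1","pose")})
g=[]
for p,(x,y,w,h) in ((t,(215,175,60,45)),(s,(240,185,60,45))):
    g.append(cv2.resize(p["image"][y:y+h,x:x+w],(400,300),interpolation=cv2.INTER_CUBIC))
a=np.hstack(g)
g=[]
for p,(x,y,w,h) in ((t,(145,165,128,96)),(s,(240,185,128,96))):
    g.append(cv2.resize(p["image"][y:y+h,x:x+w],(400,300),interpolation=cv2.INTER_CUBIC))
cv2.imwrite("pics/g5.png",np.vstack([a,np.hstack(g)]))
E
```

```text
(no output)
```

View pics/g5.png

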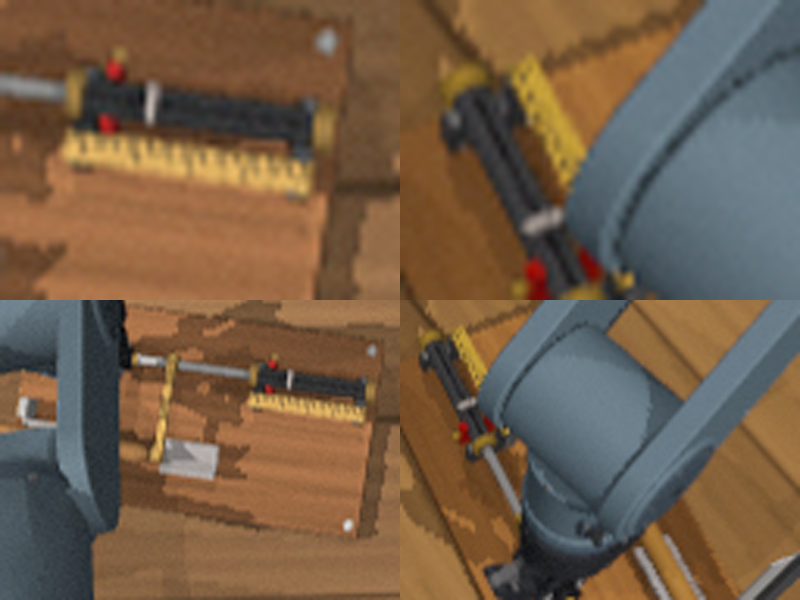

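The pointer is at (152,103) in the upper-left crop and the clip's cheeks are at (115,70) and (108,124), leaving about 18 mm to go. The stop has met the cigar. I'll measure the rest sub-pixel by code.

```bash
cat > meas.py <<'E'
from h import *
from fit import v,W
np.set_printoptions(precision=1,suppress=True,linewidth=200)
def prof(p,z=.056,show=False):
    ys=np.arange(.03,.13,.0005);xs=np.arange(-.062,-.026,.0005)
    X=np.array([[W(v,x,y,z) for y in ys] for x in xs])
    uv=proj(p,X.reshape(-1,3)).astype(np.float32).reshape(len(xs),len(ys),2)
    im=cv2.remap(p["image"],uv[...,0],uv[...,1],cv2.INTER_CUBIC).astype(float)
    b,g,r=im[...,0],im[...,1],im[...,2]
    red=np.clip(r-np.maximum(g,b)-80,0,None)
    cen=np.abs(xs+.0435)<.008
    wh=np.clip(im.min(2)-90,0,None)[cen]
    R=red.sum(0);Wt=wh.sum(0);ok=ys>.0
    c=lambda a:(ys*a).sum()/max(a.sum(),1e-9)*1e3
    rows=xs*1e3
    rx=red.sum(1)
    up,lo=rows<-43.5,rows>=-43.5
    k=ys[Wt.argmax()];w2=Wt*(abs(ys-k)<.006)
    print(f"red y {c(R):.2f} (cheeks {c(red[up].sum(0)):.2f} {c(red[lo].sum(0)):.2f}) x {(rows*rx)[up].sum()/max(rx[up].sum(),1):.1f} {(rows*rx)[lo].sum()/max(rx[lo].sum(),1):.1f} white y {c(w2):.2f} sum {w2.sum():.0f} n red {R.sum():.0f} gap {c(w2)-c(R):.2f}")
if __name__=="__main__":
    d=np.load("p3.npz")
    import sys
    if len(sys.argv)>1:
        prof({k:d[f"t_{k}"] for k in("image","mtx","k1","pose")});prof({k:d[f"s_{k}"] for k in("image","mtx","k1","pose")})
    for c in("top","scene"):
        for z in ((.052,.06) if c=="scene" else (.056,)): prof(imaging.camera(c),z)
    s=status.get_obs();print("t",s["time_s"],np.array(s["eef_pos"])*1e3,s["wrist_force"])
E
python3 meas.py 1
```

```text
red y 76.24 (cheeks 76.12 76.36) x -57.9 -32.5 white y 95.16 sum 13922 n red 12111 gap 18.92
red y 72.74 (cheeks 73.47 68.45) x -56.8 -34.6 white y 95.55 sum 12428 n red 15171 gap 22.81
red y 76.23 (cheeks 76.12 76.36) x -57.8 -32.5 white y 95.17 sum 13674 n red 12058 gap 18.93
red y 74.65 (cheeks 75.46 69.80) x -55.9 -33.7 white y 97.34 sum 11792 n red 16122 gap 22.69
red y 71.23 (cheeks 72.14 66.64) x -57.5 -35.6 white y 93.69 sum 12168 n red 15541 gap 22.47
t 15.1667 [542.2 202.1 204.1] [-0.8 -9.8  5.9]
```

send_rows([
  [[0.03,0,0,0,0,0],[0.06,0,0,0,0,0],[0.08,0,0,0,0,0],[0.08,0,0,0,0,0],[0.08,0,0,0,0,0],[0.08,0,0,0,0,0],[0.06,0,0,0,0,0],[0.04,0,0,0,0,0]],
])

```text
time_s: 15.83
eef_pos: [0.5448, 0.217, 0.2042]
eef_rot: [0.002, 0.764, 0.645, -0.0]
wrist_force: [-1.1, -11.0, 7.4]
opening: 0.237
grasp_force: 59.8
```

send_rows([
  [[0.03,0,0,0,0,0],[0.02,0,0,0,0,0],[0.01,0,0,0,0,0],[0,0,0,0,0,0],[0,0,0,0,0,0]],
])

```text
time_s: 16.25
eef_pos: [0.5451, 0.2187, 0.2042]
eef_rot: [0.002, 0.764, 0.645, -0.0]
wrist_force: [-0.8, -10.8, 7.3]
opening: 0.234
grasp_force: 59.8
```

```bash
python3 meas.py
```

```text
red y 76.20 (cheeks 75.98 76.41) x -58.2 -32.4 white y 78.67 sum 13607 n red 11151 gap 2.47
red y 75.52 (cheeks 75.09 78.74) x -56.1 -31.1 white y 80.48 sum 11666 n red 15404 gap 4.96
red y 72.23 (cheeks 71.78 75.23) x -57.7 -33.1 white y 77.01 sum 12427 n red 14393 gap 4.78
t 16.4 [545.1 218.7 204.2] [ -1.2 -10.2   7. ]
```

send_rows([
  [[0.02,0,0,0,0,0],[0.02,0,0,0,0,0],[0.02,0,0,0,0,0],[0.01,0,0,0,0,0],[0.01,0,0,0,0,0],[0,0,0,0,0,0],[0,0,0,0,0,0]],
])

```text
time_s: 16.98
eef_pos: [0.5455, 0.221, 0.2042]
eef_rot: [0.002, 0.764, 0.645, -0.0]
wrist_force: [-1.8, -10.9, 7.1]
opening: 0.232
grasp_force: 59.8
```

```bash
python3 meas.py; python3 - <<'E'
from h import *
from fit import v,W
# profile along trough axis near stop: cigar head vs stop, top view
p=imaging.camera("top")
for dx in(-.004,.004):
  uv=proj(p,np.array([W(v,.045+dx,y,.052) for y in np.arange(-.075,-.03,.003)])).astype(np.float32)
  print(cv2.remap(p["image"],uv[:,None,0],uv[:,None,1],cv2.INTER_LINEAR)[:,0].tolist())
E
```

```text
red y 76.26 (cheeks 76.10 76.43) x -58.2 -32.2 white y 76.11 sum 13200 n red 10835 gap -0.15
red y 75.87 (cheeks 75.11 77.54) x -56.1 -29.9 white y 78.18 sum 11918 n red 18719 gap 2.30
red y 72.64 (cheeks 71.92 74.23) x -57.6 -31.7 white y 74.64 sum 12024 n red 18105 gap 2.01
t 17.1333 [545.5 221.  204.2] [ -1.1 -11.    8.3]
[[66, 108, 154], [67, 109, 153], [67, 109, 154], [68, 109, 153], [66, 108, 151], [62, 103, 146], [62, 100, 137], [50, 79, 110], [40, 67, 93], [50, 89, 115], [77, 138, 176], [89, 163, 206], [73, 135, 170], [54, 94, 125], [44, 71, 103]]
[[72, 121, 170], [75, 123, 173], [75, 122, 173], [73, 121, 172], [73, 119, 167], [72, 116, 162], [69, 110, 154], [58, 95, 135], [51, 85, 118], [60, 106, 138], [76, 138, 177], [74, 131, 167], [70, 126, 161], [42, 74, 100], [37, 57, 84]]
```

```bash
python3 -c "
from bench import ctrl
print(ctrl.hand_in())"
```

```text
the job is handed in; nothing more can be done
None
```

I laid the pale cigar in the trough and drew the rod out until the pointer stood within about 0.5 mm of the red clip (camera estimate). I handed in at about 17 s, with the arm holding the handle against its spring and the cigar's head appearing, by pixel check, to rest against the stop.

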